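# Slide the apple under the fruit penetrometer and lock it with the cam

### The job

An apple stands in the ring nest on the sample slide of the fruit penetrometer, and the cam still locks the slide in its loading position. Push the cam lever round with the fingertips, away from you, to its stop, so that the cam is at its low point; only then push the slide's thumb plate forward until the slide is fully home and the apple is under the plunger; then push the lever all the way back again so that the cam locks the slide there. Do not touch the apple or lift it out of its nest, do not grip the lever or press it hard against its stops, and leave the other things on the bench where they are.

Things in the scene. Friction and masses are not known exactly. Their poses are not given: they have to be found in the camera images.
- stand: fixed fruit penetrometer stand: grey base plate 365 x 120 x 16 mm, with a lug on its right that carries the cam, and a column at the back with head, dial and plunger over the slide (stand x 45 to 190 mm, |y| under 32 mm, above z = 185 mm). Origin: in its middle, 165 mm from the plate's robot-side edge, on the work surface; +x: the slide's forward direction, away from the robot; +y left; z up
- slide (a joint): position of the aluminium sample slide along the stand's +x, m: 0 = loading position (towards the robot, where it starts), 0.057 = fully home against the rear stop. About 3 N moves it and it stays where it is left. It is blocked at about 0.003 while the cam is not at its low point
- cam_turn (a joint): turn of cam and lever about the upright cam axis, rad, anticlockwise from above: 0 = locked, lever at its rubber stop, pointing to the robot (190 degrees anticlockwise from the stand's +x); 2.25 = low point, lever at its other rubber stop, pointing forward and outward (319 degrees). Starts at 0 to 0.45, stays where left, turns with 1.5 N at the knob. The slide passes above 1.95 only; locked, the cam holds it home
- thumb_plate (a point): middle of the rear face (to the robot) of the upright ribbed thumb plate at the robot-side end of the slide, 66 mm up; pushed in the stand's +x. Plate 44 mm wide, 6 mm thick, 40 to 86 mm above the work surface. Moves with the slide: loading position stand (-150, 0) mm, home (-93, 0) mm. Base plate top below it: 16 mm
- lever_knob (a point): on the axis of the upright black knob at the end of the cam lever, 80 mm above the work surface: a round post 21 mm across, 58 to 102 mm up, 75 mm from the cam axis, turning with the cam; push it sideways, square to the lever
- cam: steel half-round cam plate (radius 30 mm) with hub (24 mm across, top at 65 mm) and flat lever (12 mm wide, 52 to 59 mm up) that carries the black knob. Origin: on the upright cam axis at the height of the work surface, fixed at stand (-65, -90) mm; it turns about z, and at cam_turn = 0 its axes are those of the stand
- nest (a point): centre of the floor of the white ring nest on the slide, 40 mm above the work surface; ring 70 mm outside, 62 mm inside, 8 mm high; 173 mm in front of the thumb plate's rear face
- plunger_tip (a point): lower end of the plunger, 122 mm above the work surface, at stand (80, 0) mm; the nest lies under it when the slide is home
- sample_apple: loose red apple, 68 mm across, 69 mm high, standing in the ring nest of the slide; origin: centre of its underside; z up its core. Not to be touched
- bench_timer: white bench timer lying on the worktop, 66 x 66 x 19 mm, bystander; origin: centre of its underside
- ripe_pear: brown pear standing on the worktop, 52 mm across, 76 mm high, bystander; origin: centre of its underside
- seed_cup: cup of seeds with red lid, 62 mm across, 73 mm high, bystander; origin: centre of its underside
- red_marker: white marker pen with red cap, 122 mm long, 14 mm thick, lying along its y, bystander; origin: centre of its underside
- lab_forceps: slim pale forceps, 128 mm long, 9 mm high, lying along their y left of the stand, bystander; origin: centre of their underside

How it is judged:
By the outcome, as a careful person would: the job done as asked, in the order asked, and still so for the second after the job is handed in, with the robot touching nothing.
It also fails if it takes over 62 s, if anything falls off the work surface, if the arm or the gripper's body presses on something with over 40 N, if the wrist force passes 120 N, or if a joint passes its speed limit or range.

### The arm

A 6-joint arm with a two-finger parallel gripper is mounted at the origin on a cart in front of the work surface, level with it; the furniture and walls round the work are solid. World frame = base frame: x ahead of the robot, y to its left, z up, the work surface at z = 0. Lengths are in m, angles in rad, forces in N, time in s.
With the tool pointing down it reaches from about 0.375 to 0.9 m from the base axis. Payload 3.1 kg.
Tool frame: the origin (TCP) lies at the very end of the fingers, on their centre line; the grasp point (between the pads) lies 19 mm behind it (manip.pinch_z is the distance from the TCP to the grasp point, in m); z points along the fingers, y is the line along which they close (so a half turn about z gives the same grasp; the last joint's range is limited). The gripper opens to 85 mm and grips with 20 to 120 N. Pads are 22 mm wide; open, the fingers measure 114 mm over their backs; the gripper's body (76 mm by 85 mm) begins 54 mm behind the grasp point. The pads swing forward as they close: fully open they stand 13 mm farther back than shut.
Start: joints at [0.956, 0.527, 1.433, -0, 1.181, -0.178], TCP at [0.264, 0.566, 0.231] pointing down, gripper open.
Joint ranges: [-3.08, 3.08], [-0.75, 2.2], [0.22, 2.44], [-1.43, 4.57], [0, 2.65], [-2.85, 2.85]. Speed limits (rad/s): [2.79, 2.79, 3.14, 3.14, 3.14, 3.14].

### API

Orientations are given as a unit quaternion [x, y, z, w].
In Python, from station import manip gives the robot as it stands.
- The arm moves only by the tool servo_tool, never from a script. Its argument "commands" is one flat list of numbers, 7 for each row, row after row: the shift along the tool's x, y, z each as a share of 500 mm, from -1 to 1, then the turn, a rotation vector about the tool's x, y, z each as a share of 360 degrees, from -1 to 1, then the opening, from -1 (shut) to 1 (fully open). In form: [dx, dy, dz, rx, ry, rz, claw, dx, dy, dz, rx, ry, rz, claw, ...]. A call has 1 to 12 rows; each row shifts and turns the commanded pose from where the row before left it, along the tool's axes as they then stand; what a row does not reach is not made up. A row lasts 1/12 s, in which the tool goes at most 41.7 mm and 7.16 degrees, less where a joint would pass 70% of its speed; a pose out of reach is approached as far as the arm can. A call with a number of a shift or a turn outside -1 to 1 is refused whole. A call with a gripper value outside its range is refused whole. The fingers move at their own pace and stop on an object; "force" is the grip in N (left out, the last holds). Time passes only in rows, so rows that do not move let the fingers close. It gives the time, the measured TCP pose, the force, the opening and the grip force at its end, in the units of the state.
- manip.sense(): the state, without advancing time (a new reading comes with each control period).
- manip.snapshot(name): name is "scene" or "top" or "wrist"; returns a dict with "img" (480x640x3 uint8, red, green, blue), "mtx" (3x3 intrinsics, pixels), "distortion" ([k1, k2, p1, p2, k3] as OpenCV has them; the pictures are not rectified), "world_to_cam" (4x4, takes a point from world to camera coordinates). Camera axes: x right, y up, looking along -z (the intrinsics and any distortion apply to the point x, -y, -z); pixel columns grow to the right and rows downward; lengths in m; the calibration is good to about 2 mm. A picture is of the moment at which its call begins. There is no depth.
- manip.sign_off(): hands the job in; it is judged then, once.
Trained networks look in a picture, given as the dict that the camera call returned (one of the last four; its "shot" number tells which), for a name from the list of things; names that differ only in an ending like _2 or _b are one class to them, and where a whole thing is asked for, a point or a joint stands for the part that bears it (a point fixed in the world has none). Each returns a list of dicts, best first, with "conf" (0 to 1); they miss things now and then, are a little off and sometimes report something else, mostly with a low value. They report only what shows in the picture. A call takes as long as a camera call.
- manip.look_for(picture, query): "box" ([left, top, width, height] in pixels, round what is visible of it).
- manip.silhouettes(picture, query): "pixels" (480x640 bool, what is visible of it) and "box" ([left, top, width, height] in pixels, round what is visible of it).
The state is a dict: "t": time; "q": joint angles; "qd": joint speeds; "tau": joint torques, N m; "tcp_pos": TCP position; "tool_rot": TCP orientation; "force": force on the tool from outside, world axes, zero at the start; "ft_torque": the same for the moment, N m; "finger_gap": opening from 0.0 (shut) to 1.0 (fully open); "gripper_force": force on a finger pad.
Only numpy, scipy, OpenCV 4.12 (cv2) and the standard library are available. Lean on these libraries where they do the work, as an engineer would, in place of code of your own. Each camera call takes 0.05 s, during which the arm holds its last target. There are 200 camera calls.

## Working session

There is one attempt and no reset: what is moved stays moved. The work goes in short steps, Python scripts to look and compute and a tool call to move; the robot and the scene stay as the last step left them, time stands still between calls to the robot, and variables do not carry over. Pictures are saved under pics/ and viewed, at most 12 in all, crops included, and the job is handed in when it is done.

Besides the shell and the picture viewer there is one more tool, called by a JSON object that holds its "method" and its "body". servo_tool: Moves the arm, as the interface text tells. Its arguments: {"type":"object","properties":{"commands":{"type":"array"},"force":{"type":"number"}},"required":["commands"]}

```bash
mkdir -p pics; ls; cat > h.py <<'E'
import numpy as np, cv2
from station import manip
def ray(s,px):
    p=cv2.undistortPoints(np.array([[px]],float),np.array(s["mtx"],float),np.array(s["distortion"],float))[0,0]
    T=np.array(s["world_to_cam"]);R=T[:3,:3];t=T[:3,3]
    return -R.T@t, R.T@np.array([p[0],-p[1],-1.])
def at_z(s,px,z):
    o,d=ray(s,px); return o+d*(z-o[2])/d[2]
def proj(s,P):
    T=np.array(s["world_to_cam"]);P=np.atleast_2d(P);c=P@T[:3,:3].T+T[:3,3]
    c=c*[1,-1,-1]
    return cv2.projectPoints(c,np.zeros(3),np.zeros(3),np.array(s["mtx"],float),np.array(s["distortion"],float))[0][:,0]
def save(s,n): cv2.imwrite("pics/"+n,s["img"][:,:,::-1])
E
python3 - <<'E'
from h import *
a=manip.snapshot("top");b=manip.snapshot("scene");save(a,"top.png");save(b,"scene.png")
for n,s in(("top",a),("scene",b)):
  for q in("stand","lever_knob","thumb_plate","cam","slide","sample_apple","nest"):
    r=manip.look_for(s,q); print(n,q,[(np.round(x["box"]),round(x["conf"],2)) for x in r[:2]])
  T=np.array(s["world_to_cam"]);print(np.round(-T[:3,:3].T@T[:3,3],3))
print(manip.sense())
E
```

```text
pics
top stand [(array([248.,  89., 128., 258.]), 0.65), (array([328., 282.,  50.,  55.]), 0.35)]
top lever_knob [(array([329., 279.,  47.,  57.]), 0.56), (array([403., 331.,  68.,  15.]), 0.42)]
top thumb_plate [(array([272., 223.,  61., 119.]), 0.66), (array([225., 185.,  33.,  38.]), 0.16)]
top cam [(array([330., 283.,  45.,  56.]), 0.95)]
top slide [(array([270., 226.,  65., 114.]), 0.67), (array([398., 216.,  29.,  29.]), 0.47)]
top sample_apple [(array([278., 219.,  39.,  42.]), 0.81), (array([243., 315.,  -5.,   2.]), 0.5)]
top nest [(array([271., 224.,  64., 116.]), 0.68)]
[ 0.42  -0.251  0.937]
scene stand [(array([189.,  65., 232., 288.]), 0.63), (array([251., 250., 129.,  82.]), 0.44)]
scene lever_knob [(array([343., 234.,  77.,  38.]), 0.6)]
scene thumb_plate [(array([252., 251., 128.,  82.]), 0.78)]
scene cam [(array([342., 232.,  78.,  38.]), 0.92)]
scene slide [(array([254., 252., 125.,  74.]), 0.87)]
scene sample_apple [(array([259., 217.,  44.,  48.]), 0.97)]
scene nest [(array([249., 248., 126.,  81.]), 0.67)]
[0.025 0.267 0.566]
{'t': 0.8, 'q': array([ 9.55513442e-01,  5.27458481e-01,  1.43268042e+00,  1.15757102e-05,
        1.18141533e+00, -1.78506445e-01]), 'qd': array([-0.00080222,  0.00138278,  0.00223279,  0.00131951, -0.00120927,
        0.00108843]), 'tau': array([-8.44860097e-04, -4.42258358e+01, -1.78414571e+01, -2.21290702e-04,
        7.03456790e-04,  5.09216306e-06]), 'tcp_pos': array([0.26435367, 0.56632537, 0.23134218]), 'tool_rot': array([2.16658553e-01, 9.76247443e-01, 1.97877614e-05, 2.48782966e-06]), 'force': array([-0.31913483, -0.86681997, -0.4050017 ]), 'ft_torque': array([-0.00678285, -0.00759878,  0.02113542]), 'gripper_force': 0.0, 'finger_gap': 1.0028374149004728}
```

View pics/top.png

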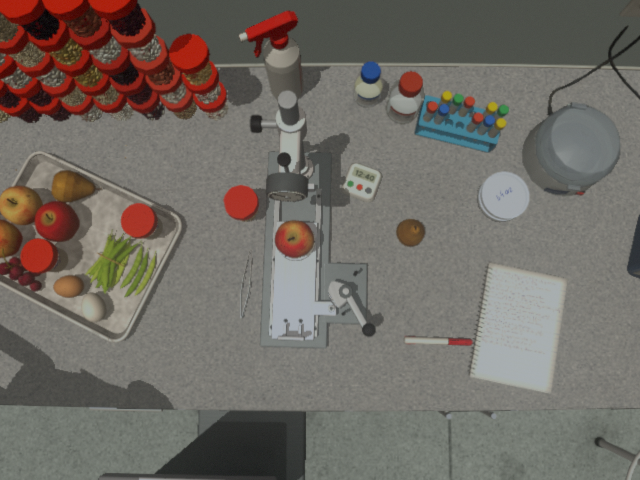

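View pics/scene.png

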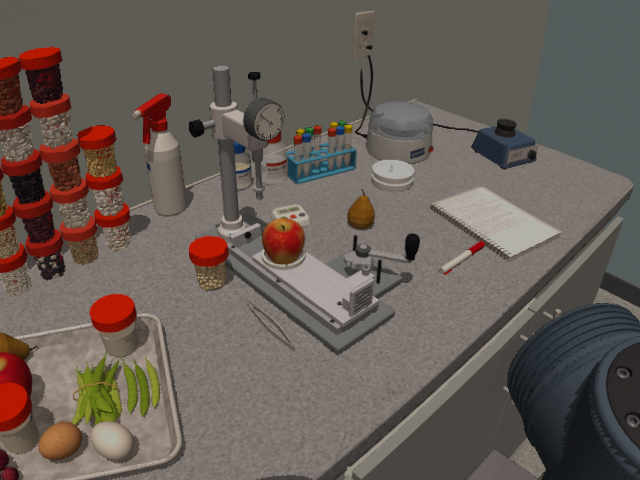

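The top view shows the base plate's front corners near (262,346) and (326,346), the hub near (345,290), the knob near (369,329) and the thumb plate near (293,328). I'll zoom in to refine these.

```bash
python3 - <<'E'
from h import *
im=cv2.imread("pics/top.png")[250:355,250:390]
cv2.imwrite("pics/crop.png",cv2.resize(im,None,fx=5,fy=5,interpolation=cv2.INTER_CUBIC))
s=manip.snapshot("top")
for n,p,z in(("FL",(262,346),.016),("FR",(326,346),.016),("BR",(330,152),.016),("BL",(268,152),.016),("hub",(345,290),.065),("knob",(369,329),.102)):
  print(n,np.round(at_z(s,p,z),4))
E
```

```text
FL [ 0.3868 -0.1361  0.016 ]
FR [ 0.3874 -0.2505  0.016 ]
BR [ 0.7481 -0.2577  0.016 ]
BL [ 0.7485 -0.1401  0.016 ]
hub [ 0.4838 -0.283   0.065 ]
knob [ 0.4178 -0.3203  0.102 ]
```

View pics/crop.png

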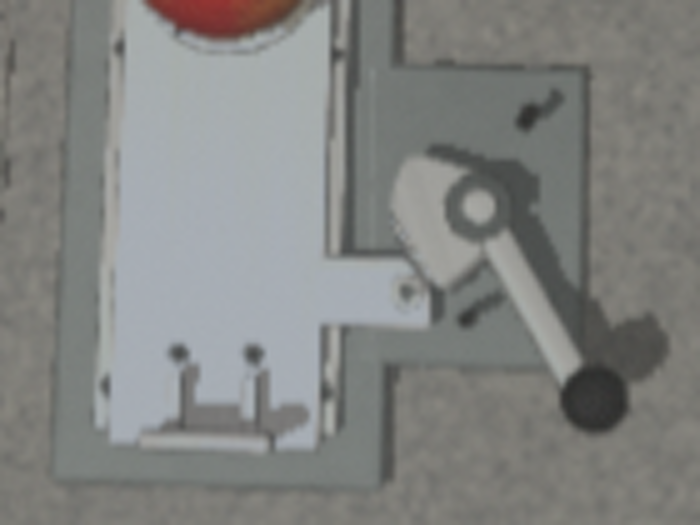

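The crop puts the hub at (345.6,291.4) and the knob at (369,329.6). Lever length works out to 75.5 mm, as expected. The stand is at about (0.552, -0.196) with yaw of about -0.016, and cam_turn is about 0.35.

```bash
cat >> h.py <<'E'
from scipy.spatial.transform import Rotation as Ro
from scipy.linalg import logm,expm
S0=np.array([.552,-.196]);YAW=-.0157
CAM=np.array([.484,-.2845])
def pose(xy,z,yh):   # tool down, tool y heading yh (deg)
    a=np.radians(yh);y=np.array([np.cos(a),np.sin(a),0]);zz=np.array([0,0,-1.]);T=np.eye(4)
    T[:3,:3]=np.c_[np.cross(y,zz),y,zz];T[:3,3]=[*xy,z];return T
def cur():
    s=manip.sense();T=np.eye(4);T[:3,:3]=Ro.from_quat(s["tool_rot"]).as_matrix();T[:3,3]=s["tcp_pos"];return T
def stand(x,y):
    c,n=np.cos(YAW),np.sin(YAW);return S0+[c*x-n*y,n*x+c*y]
def rows(T0,T1,n):
    M=expm(logm(np.linalg.inv(T0)@T1).real/n)
    print(n,"rows",np.round(np.r_[M[:3,3]/.5,Ro.from_matrix(M[:3,:3]).as_rotvec()/(2*np.pi)],4))
    P=T0.copy();out=[]
    for i in range(n): P=P@M;out.append(P[:3,3])
    print(np.round(out[::max(1,n//6)],3).tolist())
def push(ang,off,side,z): # ang: world lever deg; side=-1 finger on cw side, +1 on ccw side
    a=np.radians(ang);r=np.array([np.cos(a),np.sin(a)]);t=np.array([-r[1],r[0]])
    return pose(CAM+.075*r+side*off*t,z,ang+90)
E
python3 - <<'E'
from h import *
s=manip.snapshot("top")
print("check", proj(s,[[*stand(-65,-90) if 0 else stand(-.065,-.09),.065],[*stand(-.15,-.022),.086],[*stand(-.15,.022),.086]]).round(1), stand(-.065,-.09))
A=push(209.3,.040,-1,.15);print(A[:3,3]);rows(cur(),A,36)
E
```

```text
File "<stdin>", line 3
    print("check", proj(s,[[*stand(-65,-90) if 0 else stand(-.065,-.09),.065],[*stand(-.15,-.022),.086],[*stand(-.15,.022),.086]]).round(1), stand(-.065,-.09))
                                            ^^
SyntaxError: invalid syntax
```

```bash
python3 - <<'E'
from h import *
s=manip.snapshot("top")
print("check", proj(s,np.array([[*stand(-.065,-.09),.065],[*stand(-.15,-.022),.086],[*stand(-.15,.022),.086]])).round(1), stand(-.065,-.09))
A=push(209.3,.040,-1,.15);print(A[:3,3]);rows(cur(),A,36)
E
```

```text
check [[346.2 288.9]
 [304.9 338.6]
 [278.3 338.1]] [ 0.48559507 -0.28496845]
[ 0.39901951 -0.28632091  0.15      ]
36 rows [-0.0589  0.0052  0.0045  0.     -0.      0.0097]
[[0.292, 0.556, 0.229], [0.441, 0.462, 0.216], [0.547, 0.321, 0.202], [0.596, 0.152, 0.188], [0.58, -0.024, 0.175], [0.503, -0.182, 0.161]]
```

```bash
python3 - <<'E'
from h import *
B=pose([.46,0.0],.2,0);rows(cur(),B,24)
A=push(209.3,.040,-1,.13);rows(B,A,12)
E
```

```text
24 rows [-0.051  -0.0134  0.0026  0.     -0.      0.0075]
[[0.285, 0.549, 0.23], [0.357, 0.473, 0.225], [0.414, 0.384, 0.22], [0.453, 0.287, 0.214], [0.473, 0.183, 0.209], [0.473, 0.078, 0.204]]
12 rows [-0.0492  0.0139  0.0117  0.      0.      0.0141]
[[0.467, -0.025, 0.194], [0.474, -0.075, 0.183], [0.473, -0.126, 0.171], [0.462, -0.176, 0.159], [0.443, -0.223, 0.148], [0.415, -0.267, 0.136]]
```

{"method": "servo_tool", "body": {"commands": [-0.051, -0.0134, 0.0026, 0, 0, 0.0075, -1, -0.051, -0.0134, 0.0026, 0, 0, 0.0075, -1, -0.051, -0.0134, 0.0026, 0, 0, 0.0075, -1, -0.051, -0.0134, 0.0026, 0, 0, 0.0075, -1, -0.051, -0.0134, 0.0026, 0, 0, 0.0075, -1, -0.051, -0.0134, 0.0026, 0, 0, 0.0075, -1, -0.051, -0.0134, 0.0026, 0, 0, 0.0075, -1, -0.051, -0.0134, 0.0026, 0, 0, 0.0075, -1, -0.051, -0.0134, 0.0026, 0, 0, 0.0075, -1, -0.051, -0.0134, 0.0026, 0, 0, 0.0075, -1, -0.051, -0.0134, 0.0026, 0, 0, 0.0075, -1, -0.051, -0.0134, 0.0026, 0, 0, 0.0075, -1]}}

```text
t: 1.9
tcp_pos: [0.446, 0.3107, 0.2158]
tool_rot: [0.481, 0.876, 0.0, 0.0]
force: [-0.0, -0.0, -0.7]
finger_gap: 0.002
gripper_force: 0.0
```

{"method": "servo_tool", "body": {"commands": [-0.051, -0.0134, 0.0026, 0, 0, 0.0075, -1, -0.051, -0.0134, 0.0026, 0, 0, 0.0075, -1, -0.051, -0.0134, 0.0026, 0, 0, 0.0075, -1, -0.051, -0.0134, 0.0026, 0, 0, 0.0075, -1, -0.051, -0.0134, 0.0026, 0, 0, 0.0075, -1, -0.051, -0.0134, 0.0026, 0, 0, 0.0075, -1, -0.051, -0.0134, 0.0026, 0, 0, 0.0075, -1, -0.051, -0.0134, 0.0026, 0, 0, 0.0075, -1, -0.051, -0.0134, 0.0026, 0, 0, 0.0075, -1, -0.051, -0.0134, 0.0026, 0, 0, 0.0075, -1, -0.051, -0.0134, 0.0026, 0, 0, 0.0075, -1, -0.051, -0.0134, 0.0026, 0, 0, 0.0075, -1]}}

```text
t: 2.9
tcp_pos: [0.4618, -0.0013, 0.2003]
tool_rot: [0.707, 0.707, 0.0, 0.001]
force: [-0.2, 0.9, -0.3]
finger_gap: -0.003
gripper_force: 0.0
```

{"method": "servo_tool", "body": {"commands": [-0.0492, 0.0139, 0.0117, 0, 0, 0.0141, -1, -0.0492, 0.0139, 0.0117, 0, 0, 0.0141, -1, -0.0492, 0.0139, 0.0117, 0, 0, 0.0141, -1, -0.0492, 0.0139, 0.0117, 0, 0, 0.0141, -1, -0.0492, 0.0139, 0.0117, 0, 0, 0.0141, -1, -0.0492, 0.0139, 0.0117, 0, 0, 0.0141, -1, -0.0492, 0.0139, 0.0117, 0, 0, 0.0141, -1, -0.0492, 0.0139, 0.0117, 0, 0, 0.0141, -1, -0.0492, 0.0139, 0.0117, 0, 0, 0.0141, -1, -0.0492, 0.0139, 0.0117, 0, 0, 0.0141, -1, -0.0492, 0.0139, 0.0117, 0, 0, 0.0141, -1, -0.0492, 0.0139, 0.0117, 0, 0, 0.0141, -1]}}

```text
t: 3.9
tcp_pos: [0.4009, -0.288, 0.1299]
tool_rot: [0.968, 0.25, 0.0, 0.001]
force: [0.5, -0.4, 0.7]
finger_gap: 0.003
gripper_force: 0.0
```

```bash
python3 - <<'E'
from h import *
C=cur();print(C.round(4));w=manip.snapshot("wrist");save(w,"w1.png");save(manip.snapshot("scene"),"s1.png")
print("pred knob top",proj(w,np.array([[.4178,-.3203,.102],[*CAM,.065]])))
rows(C,push(209.3,.040,-1,.067),4)
E
```

```text
[[ 8.745e-01  4.850e-01  1.200e-03  4.009e-01]
 [ 4.850e-01 -8.745e-01 -1.400e-03 -2.880e-01]
 [ 4.000e-04  1.800e-03 -1.000e+00  1.299e-01]
 [ 0.000e+00  0.000e+00  0.000e+00  1.000e+00]]
pred knob top [[385.89392005 284.22599184]
 [382.67510212 141.90203944]]
4 rows [-0.0004 -0.0012  0.0314  0.0001 -0.     -0.0002]
[[0.4, -0.288, 0.114], [0.4, -0.287, 0.098], [0.399, -0.287, 0.083], [0.399, -0.286, 0.067]]
```

View pics/w1.png

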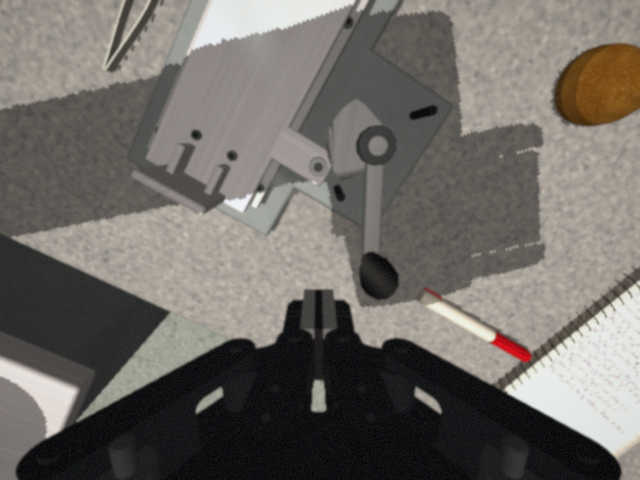

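The wrist view agrees with the map to within about 3 mm: knob near (379,280), hub near (376,146), fingertips on the correct side of the knob. Next I descend and make contact.

{"method": "servo_tool", "body": {"commands": [0, 0, 0.032, 0, 0, 0, -1, 0, 0, 0.032, 0, 0, 0, -1, 0, 0, 0.032, 0, 0, 0, -1, 0, 0, 0.03, 0, 0, 0, -1, 0, 0.006, 0, 0, 0, 0, -1, 0, 0.006, 0, 0, 0, 0, -1, 0, 0.006, 0, 0, 0, 0, -1, 0, 0.006, 0, 0, 0, 0, -1, 0, 0, 0, 0, 0, 0, -1]}}

```text
t: 4.75
tcp_pos: [0.4077, -0.2977, 0.0679]
tool_rot: [0.968, 0.253, 0.001, 0.001]
force: [0.2, 0.5, 0.8]
finger_gap: 0.001
gripper_force: 0.0
```

{"method": "servo_tool", "body": {"commands": [0, 0.005, 0, 0, 0, 0, -1, 0, 0.005, 0, 0, 0, 0, -1, 0, 0.005, 0, 0, 0, 0, -1]}}

```text
t: 5.0
tcp_pos: [0.4102, -0.303, 0.0672]
tool_rot: [0.968, 0.253, -0.0, -0.0]
force: [-1.4, 0.6, 1.0]
finger_gap: -0.003
gripper_force: 0.8
```

```bash
python3 - <<'E'
from h import *
s=manip.sense();print(s["tcp_pos"],s["force"])
w=manip.snapshot("wrist");save(w,"w2.png")
E
```

```text
[ 0.41018726 -0.30303113  0.06723999] [-1.41215822  0.60114189  0.98439288]
```

View pics/w2.png

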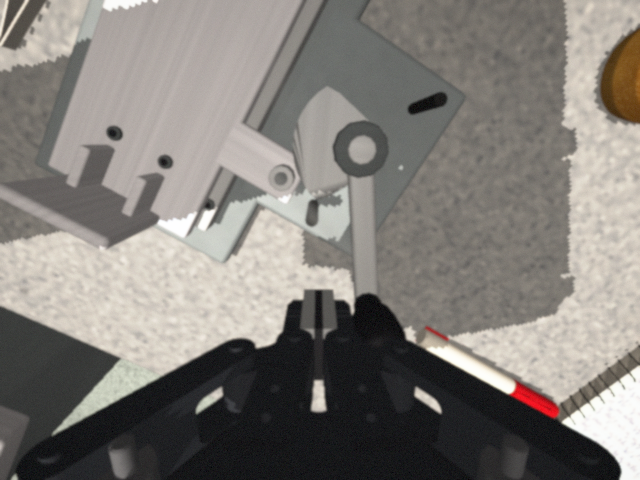

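```bash
sed -i 's/^CAM=.*/CAM=np.array([.484,-.2835])/' h.py; python3 - <<'E'
from h import *
C=cur()
h=np.degrees(np.arctan2(C[1,1],C[0,1]));print("y heading",h, "=> lever", h-90+360)
M=push(h+270,.019,-1,.067);print(M[:3,3],C[:3,3])
rows(C,push(h+270+90,.019,-1,.067),24)
print(push(318,.019,-1,.067)[:2,3])
E
```

```text
y heading -60.74000537409018 => lever 209.25999462590983
[ 0.4092825 -0.3035822  0.067    ] [ 0.41063737 -0.30380692  0.06719635]
24 rows [-0.0022  0.0098  0.      0.      0.     -0.0104]
[[0.412, -0.309, 0.067], [0.421, -0.327, 0.067], [0.434, -0.342, 0.067], [0.45, -0.353, 0.067], [0.469, -0.359, 0.067], [0.489, -0.361, 0.067]]
[ 0.52702238 -0.34780455]
```

{"method": "servo_tool", "body": {"commands": [-0.0022, 0.0098, 0, 0, 0, -0.0104, -1, -0.0022, 0.0098, 0, 0, 0, -0.0104, -1, -0.0022, 0.0098, 0, 0, 0, -0.0104, -1, -0.0022, 0.0098, 0, 0, 0, -0.0104, -1, -0.0022, 0.0098, 0, 0, 0, -0.0104, -1, -0.0022, 0.0098, 0, 0, 0, -0.0104, -1, -0.0022, 0.0098, 0, 0, 0, -0.0104, -1, -0.0022, 0.0098, 0, 0, 0, -0.0104, -1, -0.0022, 0.0098, 0, 0, 0, -0.0104, -1, -0.0022, 0.0098, 0, 0, 0, -0.0104, -1, -0.0022, 0.0098, 0, 0, 0, -0.0104, -1, -0.0022, 0.0098, 0, 0, 0, -0.0104, -1]}}

```text
t: 6.05
tcp_pos: [0.4456, -0.3495, 0.0666]
tool_rot: [0.797, 0.604, -0.0, -0.001]
force: [-1.3, 1.1, 0.1]
finger_gap: -0.001
gripper_force: 0.8
```

{"method": "servo_tool", "body": {"commands": [-0.0022, 0.0098, 0, 0, 0, -0.0104, -1, -0.0022, 0.0098, 0, 0, 0, -0.0104, -1, -0.0022, 0.0098, 0, 0, 0, -0.0104, -1, -0.0022, 0.0098, 0, 0, 0, -0.0104, -1, -0.0022, 0.0098, 0, 0, 0, -0.0104, -1, -0.0022, 0.0098, 0, 0, 0, -0.0104, -1, -0.0022, 0.0098, 0, 0, 0, -0.0104, -1, -0.0022, 0.0098, 0, 0, 0, -0.0104, -1, -0.0022, 0.0098, 0, 0, 0, -0.0104, -1, -0.0022, 0.0098, 0, 0, 0, -0.0104, -1, -0.0022, 0.0098, 0, 0, 0, -0.0104, -1, -0.0022, 0.0098, 0, 0, 0, -0.0104, -1]}}

```text
t: 7.05
tcp_pos: [0.5037, -0.358, 0.0666]
tool_rot: [0.505, 0.863, -0.0, -0.001]
force: [-1.4, 0.5, -0.2]
finger_gap: -0.0
gripper_force: 0.7
```

```bash
python3 - <<'E'
from h import *
C=cur();s=manip.snapshot("top");w=manip.snapshot("scene")
h=np.degrees(np.arctan2(C[1,1],C[0,1]));print("y heading",h,C[:3,3],manip.sense()["force"])
a=s["img"][240:360,250:400,::-1];b=w["img"][170:330,240:440,::-1]
cv2.imwrite("pics/c3.png",np.hstack([cv2.resize(a,(400,320)),cv2.resize(b,(400,320))]))
rows(C,push(h+270+15,.019,-1,.067),6)
E
```

```text
y heading 29.31286870407846 [ 0.50373777 -0.35799438  0.06658872] [ 0.55503072 -0.087515   -0.25423035]
6 rows [-0.0017  0.0067 -0.0001 -0.     -0.     -0.0069]
[[0.507, -0.357, 0.067], [0.51, -0.356, 0.067], [0.514, -0.355, 0.067], [0.517, -0.354, 0.067], [0.52, -0.352, 0.067], [0.523, -0.35, 0.067]]
```

View pics/c3.png

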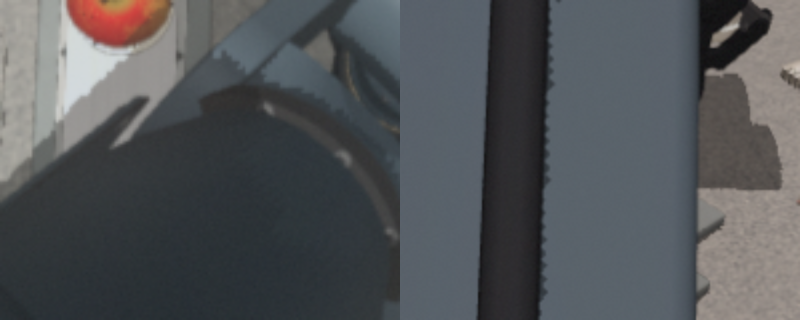

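The arm hides the lever in both views, so I'll finish this push by force feedback.

{"method": "servo_tool", "body": {"commands": [-0.0017, 0.0067, 0, 0, 0, -0.0069, -1, -0.0017, 0.0067, 0, 0, 0, -0.0069, -1, -0.0017, 0.0067, 0, 0, 0, -0.0069, -1, -0.0017, 0.0067, 0, 0, 0, -0.0069, -1, -0.0017, 0.0067, 0, 0, 0, -0.0069, -1, -0.0012, 0.0045, 0, 0, 0, -0.0046, -1]}}

```text
t: 7.65
tcp_pos: [0.5203, -0.3523, 0.0667]
tool_rot: [0.396, 0.918, -0.002, -0.002]
force: [-9.8, -6.4, 2.0]
finger_gap: -0.001
gripper_force: 6.3
```

{"method": "servo_tool", "body": {"commands": [-0.0005, 0.0022, 0, 0, 0, -0.0023, -1, -0.0005, 0.0022, 0, 0, 0, -0.0023, -1]}}

```text
t: 7.82
tcp_pos: [0.5207, -0.3525, 0.0667]
tool_rot: [0.383, 0.924, -0.003, -0.003]
force: [-12.8, -8.8, 1.3]
finger_gap: -0.004
gripper_force: 7.8
```

{"method": "servo_tool", "body": {"commands": [-0.0005, 0.0022, 0, 0, 0, -0.0023, -1, -0.0005, 0.0022, 0, 0, 0, -0.0023, -1]}}

```text
t: 7.98
tcp_pos: [0.5211, -0.3526, 0.0668]
tool_rot: [0.37, 0.929, -0.004, -0.004]
force: [-16.2, -13.0, 2.4]
finger_gap: -0.001
gripper_force: 10.5
```

At the stop, so I back off straight away.

{"method": "servo_tool", "body": {"commands": [0, -0.01, 0, 0, 0, 0, -1, 0, -0.02, 0, 0, 0, 0, -1, 0, -0.03, 0, 0, 0, 0, -1, 0, 0, -0.05, 0, 0, 0, -1, 0, 0, -0.06, 0, 0, 0, -1, 0, 0, -0.05, 0, 0, 0, -1]}}

```text
t: 8.48
tcp_pos: [0.505, -0.3716, 0.1478]
tool_rot: [0.371, 0.928, 0.0, 0.0]
force: [0.0, -1.2, 0.4]
finger_gap: 0.003
gripper_force: 0.0
```

```bash
python3 - <<'E'
from h import *
C=cur()
A=pose(stand(-.195,0),.147,np.degrees(YAW));print(A[:3,3]);rows(C,A,12)
w=manip.snapshot("wrist");save(w,"w4.png")
E
```

```text
[ 0.35702403 -0.19293863  0.147     ]
12 rows [ 0.0384 -0.0102  0.0001  0.      0.      0.0109]
[[0.488, -0.362, 0.148], [0.455, -0.34, 0.148], [0.426, -0.313, 0.147], [0.4, -0.282, 0.147], [0.379, -0.248, 0.147], [0.363, -0.212, 0.147]]
```

View pics/w4.png

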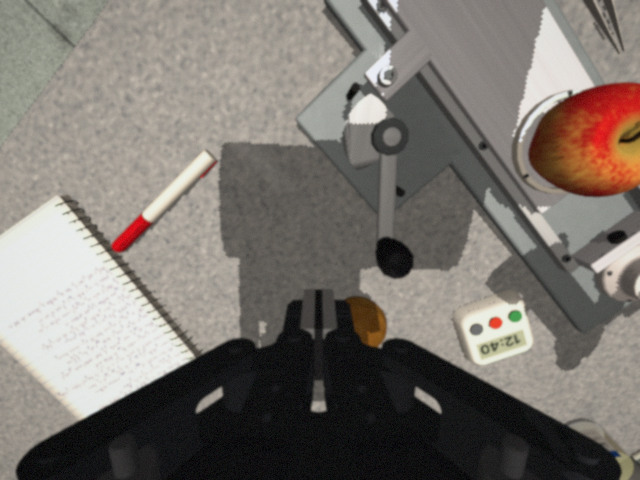

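The lever now points forward and outward, resting at its stop pin (knob at (395,257), hub at (390,136)). Now I move behind the thumb plate.

{"method": "servo_tool", "body": {"commands": [0.0384, -0.0102, 0, 0, 0, 0.0109, -1, 0.0384, -0.0102, 0, 0, 0, 0.0109, -1, 0.0384, -0.0102, 0, 0, 0, 0.0109, -1, 0.0384, -0.0102, 0, 0, 0, 0.0109, -1, 0.0384, -0.0102, 0, 0, 0, 0.0109, -1, 0.0384, -0.0102, 0, 0, 0, 0.0109, -1, 0.0384, -0.0102, 0, 0, 0, 0.0109, -1, 0.0384, -0.0102, 0, 0, 0, 0.0109, -1, 0.0384, -0.0102, 0, 0, 0, 0.0109, -1, 0.0384, -0.0102, 0, 0, 0, 0.0109, -1, 0.0384, -0.0102, 0, 0, 0, 0.0109, -1, 0.0384, -0.0102, 0, 0, 0, 0.0109, -1]}}

```text
t: 9.53
tcp_pos: [0.3567, -0.1924, 0.1471]
tool_rot: [0.712, 0.702, 0.0, 0.001]
force: [0.5, 0.3, -0.9]
finger_gap: 0.001
gripper_force: 0.0
```

```bash
python3 - <<'E'
from h import *
C=cur();print(C.round(3))
rows(C,pose(stand(-.19,0),.05,np.degrees(YAW)),4)
w=manip.snapshot("wrist")
print(proj(w,np.array([[*stand(-.15,.022),.086],[*stand(-.15,-.022),.086]])))
save(w,"w5.png")
E
```

```text
[[ 0.015  1.     0.001  0.357]
 [ 1.    -0.015 -0.001 -0.192]
 [-0.001  0.001 -1.     0.147]
 [ 0.     0.     0.     1.   ]]
4 rows [-0.0003  0.0026  0.0485  0.      0.      0.    ]
[[0.358, -0.193, 0.123], [0.359, -0.193, 0.099], [0.361, -0.193, 0.074], [0.362, -0.193, 0.05]]
[[390.864591   231.31387968]
 [386.67322166 295.041053  ]]
```

View pics/w5.png

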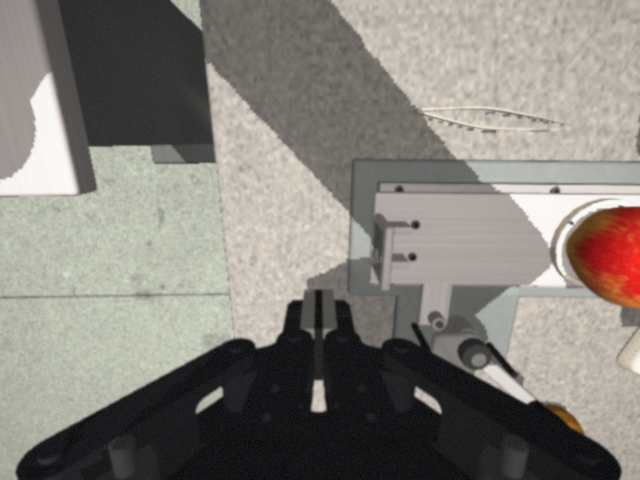

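The thumb plate is straight ahead of the fingers, with its rear edge at column ~387, as predicted.

{"method": "servo_tool", "body": {"commands": [0.001, 0.0026, 0.0485, 0, 0, 0, -1, 0.001, 0.0026, 0.0485, 0, 0, 0, -1, 0.001, 0.0026, 0.0485, 0, 0, 0, -1, 0.001, 0.0026, 0.0485, 0, 0, 0, -1, 0, 0.014, 0, 0, 0, 0, -1, 0, 0.014, 0, 0, 0, 0, -1, 0, 0.014, 0, 0, 0, 0, -1, 0, 0.01, 0, 0, 0, 0, -1, 0, 0.01, 0, 0, 0, 0, -1, 0, 0.006, 0, 0, 0, 0, -1, 0, 0.006, 0, 0, 0, 0, -1]}}

```text
t: 10.5
tcp_pos: [0.4002, -0.1912, 0.0509]
tool_rot: [0.711, 0.704, -0.0, 0.001]
force: [-2.7, -1.6, 1.7]
finger_gap: -0.001
gripper_force: 1.4
```

{"method": "servo_tool", "body": {"commands": [0, 0.008, 0, 0, 0, 0, -1, 0, 0.008, 0, 0, 0, 0, -1, 0, 0.008, 0, 0, 0, 0, -1]}}

```text
t: 10.75
tcp_pos: [0.4117, -0.191, 0.0502]
tool_rot: [0.711, 0.703, -0.0, -0.0]
force: [-3.5, -1.2, 2.8]
finger_gap: 0.001
gripper_force: 1.5
```

{"method": "servo_tool", "body": {"commands": [0, 0.008, 0, 0, 0, 0, -1, 0, 0.008, 0, 0, 0, 0, -1, 0, 0.008, 0, 0, 0, 0, -1, 0, 0.008, 0, 0, 0, 0, -1, 0, 0.008, 0, 0, 0, 0, -1, 0, 0.008, 0, 0, 0, 0, -1, 0, 0.008, 0, 0, 0, 0, -1]}}

```text
t: 11.33
tcp_pos: [0.44, -0.1915, 0.0499]
tool_rot: [0.711, 0.704, -0.0, 0.0]
force: [-2.5, -2.4, 1.7]
finger_gap: 0.001
gripper_force: 1.5
```

{"method": "servo_tool", "body": {"commands": [0, 0.005, 0, 0, 0, 0, -1, 0, 0.004, 0, 0, 0, 0, -1]}}

```text
t: 11.5
tcp_pos: [0.4418, -0.1912, 0.0499]
tool_rot: [0.71, 0.704, -0.002, -0.002]
force: [-15.0, -10.3, 7.8]
finger_gap: 0.0
gripper_force: 8.0
```

Slide stopped at TCP x ≈ 0.441. I back off and check whether it's home.

{"method": "servo_tool", "body": {"commands": [0, -0.01, 0, 0, 0, 0, -1, 0, -0.03, 0, 0, 0, 0, -1, 0, -0.04, 0, 0, 0, 0, -1, 0, -0.04, -0.03, 0, 0, 0, -1, 0, -0.04, -0.06, 0, 0, 0, -1, 0, -0.02, -0.06, 0, 0, 0, -1, 0, 0, -0.05, 0, 0, 0, -1]}}

```text
t: 12.08
tcp_pos: [0.3521, -0.1892, 0.1508]
tool_rot: [0.711, 0.703, 0.0, -0.001]
force: [1.3, -1.3, -0.3]
finger_gap: -0.001
gripper_force: 0.0
```

```bash
python3 - <<'E'
from h import *
C=cur();print(C[:3,3])
w=manip.snapshot("wrist")
print(proj(w,np.array([[*stand(-.093,.022),.086],[*stand(-.093,-.022),.086],[*stand(-.15,.022),.086],[*stand(-.165,.06),.016],[*stand(-.165,-.06),.016]])).round())
save(w,"w6.png")
k=push(317,.045,1,.15);rows(C,pose([.44,-.25],.16,-20),6);rows(pose([.44,-.25],.16,-20),k,12)
k=push(317,.045,1,.15);k=k.copy();k2=pose(k[:2,3],.15,47-180);rows(C,k2,12)
E
```

```text
[ 0.35208031 -0.1892434   0.15080737]
[[486. 235.]
 [476. 298.]
 [397. 235.]
 [363. 167.]
 [357. 301.]]
6 rows [-0.0156  0.0322 -0.0031 -0.0001 -0.0001  0.0089]
[[0.368, -0.197, 0.152], [0.384, -0.206, 0.154], [0.399, -0.216, 0.155], [0.413, -0.226, 0.157], [0.427, -0.238, 0.158], [0.44, -0.25, 0.16]]
12 rows [-0.0132  0.0208  0.0017  0.      0.     -0.0155]
[[0.447, -0.26, 0.159], [0.465, -0.277, 0.158], [0.486, -0.29, 0.156], [0.509, -0.299, 0.154], [0.533, -0.304, 0.153], [0.557, -0.304, 0.151]]
12 rows [ 0.0287  0.0427  0.0001 -0.      0.      0.0306]
[[0.374, -0.175, 0.151], [0.423, -0.16, 0.151], [0.474, -0.165, 0.15], [0.519, -0.189, 0.15], [0.552, -0.227, 0.15], [0.569, -0.276, 0.15]]
```

View pics/w6.png

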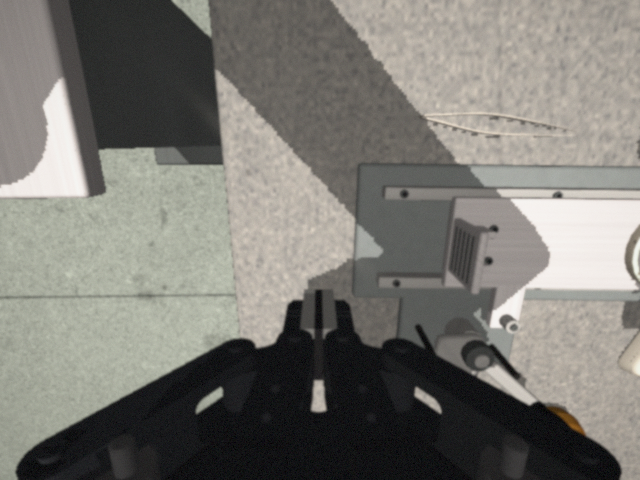

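```bash
python3 - <<'E'
from h import *
w=manip.snapshot("wrist")
d=np.array([.3567,-.1924,.1471])-cur()[:3,3]
def hole(n,guess):
    im=cv2.GaussianBlur(cv2.imread(n,0),(3,3),0);x,y=guess;p=im[y-8:y+9,x-8:x+9].astype(float)
    m=np.clip(np.median(p)-25-p,0,None);yy,xx=np.mgrid[-8:9,-8:9];return x+(m*xx).sum()/m.sum(),y+(m*yy).sum()/m.sum()
for a,b in(((415,224),(494,229)),((412,257),(488,261)),((399,189),(404,194))):
  A=hole("pics/w5.png",a);B=hole("pics/w6.png",b);print(np.round(A,1),np.round(B,1))
  z=.044 
  w2=dict(w);T=np.array(w["world_to_cam"]).copy();T[:3,3]-=T[:3,:3]@d;w2["world_to_cam"]=T
  print(at_z(w,B,z)-at_z(w2,A,z-0))
E
```

```text
[414.6 224.5] [492.9 228.5]
[ 0.06255174 -0.00533436  0.        ]
[411.4 256.9] [488.1 260.6]
[ 0.06303006 -0.00588944  0.        ]
[399.1 187.6] [404.1 193.7]
[ 0.00498493 -0.00527032  0.        ]
```

The slide moved 57.5–58 mm relative to the fixed plate, so it's home. Next I go to the far side of the knob.

{"method": "servo_tool", "body": {"commands": [-0.0156, 0.0322, -0.0031, 0, 0, 0.0089, -1, -0.0156, 0.0322, -0.0031, 0, 0, 0.0089, -1, -0.0156, 0.0322, -0.0031, 0, 0, 0.0089, -1, -0.0156, 0.0322, -0.0031, 0, 0, 0.0089, -1, -0.0156, 0.0322, -0.0031, 0, 0, 0.0089, -1, -0.0156, 0.0322, -0.0031, 0, 0, 0.0089, -1]}}

```text
t: 12.68
tcp_pos: [0.4435, -0.2509, 0.1583]
tool_rot: [0.819, 0.574, 0.0, -0.0]
force: [0.3, -0.8, 0.1]
finger_gap: -0.0
gripper_force: 0.0
```

{"method": "servo_tool", "body": {"commands": [-0.0132, 0.0208, 0.0017, 0, 0, -0.0155, -1, -0.0132, 0.0208, 0.0017, 0, 0, -0.0155, -1, -0.0132, 0.0208, 0.0017, 0, 0, -0.0155, -1, -0.0132, 0.0208, 0.0017, 0, 0, -0.0155, -1, -0.0132, 0.0208, 0.0017, 0, 0, -0.0155, -1, -0.0132, 0.0208, 0.0017, 0, 0, -0.0155, -1, -0.0132, 0.0208, 0.0017, 0, 0, -0.0155, -1, -0.0132, 0.0208, 0.0017, 0, 0, -0.0155, -1, -0.0132, 0.0208, 0.0017, 0, 0, -0.0155, -1, -0.0132, 0.0208, 0.0017, 0, 0, -0.0155, -1, -0.0132, 0.0208, 0.0017, 0, 0, -0.0155, -1, -0.0132, 0.0208, 0.0017, 0, 0, -0.0155, -1]}}

```text
t: 13.68
tcp_pos: [0.5732, -0.3018, 0.1474]
tool_rot: [0.363, 0.932, 0.0, -0.0]
force: [0.2, 0.4, 0.8]
finger_gap: -0.001
gripper_force: 0.0
```

```bash
python3 - <<'E'
from h import *
C=cur();print(C[:3,3])
w=manip.snapshot("wrist")
print(proj(w,np.array([[*(CAM+.075*np.array([np.cos(np.radians(317)),np.sin(np.radians(317))])),.102],[*CAM,.065]])).round())
save(w,"w7.png")
rows(C,push(317,.037,1,.067),4)
E
```

```text
[ 0.57316359 -0.3018289   0.14743753]
[[238. 268.]
 [244. 137.]]
4 rows [ 0.0014 -0.0052  0.0402  0.     -0.      0.0003]
[[0.571, -0.303, 0.127], [0.569, -0.305, 0.107], [0.566, -0.306, 0.087], [0.564, -0.308, 0.067]]
```

View pics/w7.png

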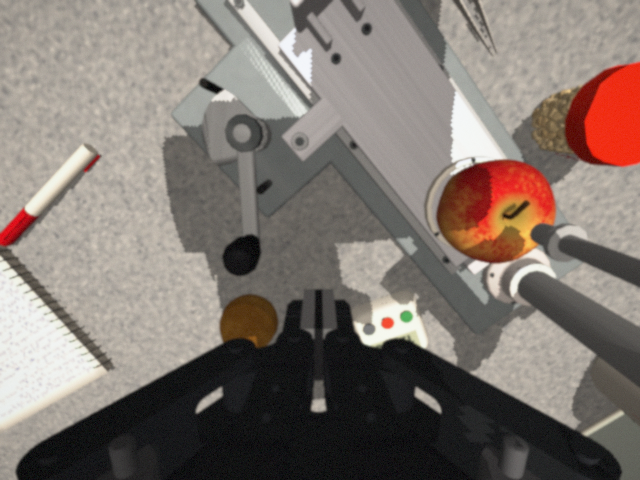

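The fingers are on the far side of the knob (knob at (243,253), hub at (243,133)). The pear and apple are clear, so I descend.

{"method": "servo_tool", "body": {"commands": [0.003, -0.0052, 0.0402, 0, 0, 0, -1, 0.003, -0.0052, 0.0402, 0, 0, 0, -1, 0.003, -0.0052, 0.0402, 0, 0, 0, -1, 0.003, -0.0052, 0.0402, 0, 0, 0, -1, 0, -0.01, 0, 0, 0, 0, -1, 0, -0.01, 0, 0, 0, 0, -1, 0, -0.006, 0, 0, 0, 0, -1]}}

```text
t: 14.32
tcp_pos: [0.5518, -0.316, 0.0689]
tool_rot: [0.366, 0.931, -0.0, 0.001]
force: [1.2, 1.5, -0.6]
finger_gap: -0.003
gripper_force: 0.7
```

{"method": "servo_tool", "body": {"commands": [0, -0.005, 0, 0, 0, 0, -1, 0, -0.005, 0, 0, 0, 0, -1]}}

```text
t: 14.48
tcp_pos: [0.5492, -0.3196, 0.0699]
tool_rot: [0.366, 0.931, -0.0, 0.002]
force: [1.5, 0.8, -1.3]
finger_gap: 0.002
gripper_force: 0.7
```

```bash
python3 - <<'E'
from h import *
C=cur();r=C[:2,3]-CAM;d=np.hypot(*r);print(C[:3,3],d,manip.sense()["force"])
h=np.degrees(np.arctan2(C[1,1],C[0,1]));print(h, np.degrees(np.arctan2(r[1],r[0]))%360)
# rigid rotation about CAM by -90
a=np.radians(-90);R=np.eye(4);R[:2,:2]=[[np.cos(a),-np.sin(a)],[np.sin(a),np.cos(a)]]
t=np.eye(4);t[:2,3]=CAM;ti=np.eye(4);ti[:2,3]=-CAM
rows(C,t@R@ti@C,24)
E
```

```text
[ 0.54920309 -0.31958068  0.06990666] 0.07452018968463671 [ 1.46773171  0.78062448 -1.27945289]
47.10865537023947 331.041679995925
24 rows [-0.002  -0.0095 -0.      0.     -0.      0.0104]
[[0.547, -0.324, 0.07], [0.534, -0.339, 0.07], [0.518, -0.35, 0.07], [0.5, -0.356, 0.07], [0.48, -0.358, 0.07], [0.461, -0.354, 0.07]]
```

{"method": "servo_tool", "body": {"commands": [-0.002, -0.0095, 0, 0, 0, 0.0104, -1, -0.002, -0.0095, 0, 0, 0, 0.0104, -1, -0.002, -0.0095, 0, 0, 0, 0.0104, -1, -0.002, -0.0095, 0, 0, 0, 0.0104, -1, -0.002, -0.0095, 0, 0, 0, 0.0104, -1, -0.002, -0.0095, 0, 0, 0, 0.0104, -1, -0.002, -0.0095, 0, 0, 0, 0.0104, -1, -0.002, -0.0095, 0, 0, 0, 0.0104, -1, -0.002, -0.0095, 0, 0, 0, 0.0104, -1, -0.002, -0.0095, 0, 0, 0, 0.0104, -1, -0.002, -0.0095, 0, 0, 0, 0.0104, -1, -0.002, -0.0095, 0, 0, 0, 0.0104, -1]}}

```text
t: 15.48
tcp_pos: [0.5052, -0.3561, 0.0703]
tool_rot: [0.694, 0.72, -0.0, 0.003]
force: [1.5, -0.9, -1.0]
finger_gap: -0.001
gripper_force: 0.8
```

{"method": "servo_tool", "body": {"commands": [-0.002, -0.0095, 0, 0, 0, 0.0104, -1, -0.002, -0.0095, 0, 0, 0, 0.0104, -1, -0.002, -0.0095, 0, 0, 0, 0.0104, -1, -0.002, -0.0095, 0, 0, 0, 0.0104, -1, -0.002, -0.0095, 0, 0, 0, 0.0104, -1, -0.002, -0.0095, 0, 0, 0, 0.0104, -1, -0.002, -0.0095, 0, 0, 0, 0.0104, -1, -0.002, -0.0095, 0, 0, 0, 0.0104, -1, -0.002, -0.0095, 0, 0, 0, 0.0104, -1, -0.002, -0.0095, 0, 0, 0, 0.0104, -1, -0.002, -0.0095, 0, 0, 0, 0.0104, -1, -0.002, -0.0095, 0, 0, 0, 0.0104, -1]}}

```text
t: 16.48
tcp_pos: [0.4485, -0.3501, 0.0703]
tool_rot: [0.917, 0.4, 0.001, 0.003]
force: [1.0, -1.7, -0.7]
finger_gap: 0.001
gripper_force: 0.8
```

```bash
python3 - <<'E'
from h import *
C=cur();r=C[:2,3]-CAM;d=np.hypot(*r);print(C[:3,3],d,manip.sense()["force"])
h=np.degrees(np.arctan2(C[1,1],C[0,1]));print(h, np.degrees(np.arctan2(r[1],r[0]))%360)
E
```

```text
[ 0.44845658 -0.35006379  0.07029901] 0.07545907824153443 [ 0.99387217 -1.74348686 -0.70903353]
-42.88627263083553 241.89888155450615
```

{"method": "servo_tool", "body": {"commands": [-0.002, -0.0095, 0, 0, 0, 0.0104, -1, -0.002, -0.0095, 0, 0, 0, 0.0104, -1, -0.002, -0.0095, 0, 0, 0, 0.0104, -1, -0.002, -0.0095, 0, 0, 0, 0.0104, -1, -0.002, -0.0095, 0, 0, 0, 0.0104, -1, -0.002, -0.0095, 0, 0, 0, 0.0104, -1, -0.002, -0.0095, 0, 0, 0, 0.0104, -1, -0.002, -0.0095, 0, 0, 0, 0.0104, -1]}}

```text
t: 17.15
tcp_pos: [0.4205, -0.323, 0.0701]
tool_rot: [0.989, 0.149, 0.001, 0.002]
force: [-1.1, -2.4, 0.4]
finger_gap: 0.0
gripper_force: 0.8
```

{"method": "servo_tool", "body": {"commands": [-0.0006, -0.004, 0, 0, 0, 0.0044, -1, -0.0006, -0.003, 0, 0, 0, 0.0034, -1]}}

```text
t: 17.32
tcp_pos: [0.4187, -0.3193, 0.07]
tool_rot: [0.992, 0.126, 0.001, 0.002]
force: [-0.4, -2.3, 0.7]
finger_gap: 0.002
gripper_force: 0.7
```

{"method": "servo_tool", "body": {"commands": [-0.0006, -0.003, 0, 0, 0, 0.0034, -1, 0, 0, 0, 0, 0, 0, -1]}}

```text
t: 17.48
tcp_pos: [0.4181, -0.3176, 0.0695]
tool_rot: [0.993, 0.116, 0.001, 0.001]
force: [-0.4, -2.8, 1.8]
finger_gap: 0.001
gripper_force: 0.8
```

{"method": "servo_tool", "body": {"commands": [-0.0004, -0.003, 0, 0, 0, 0.0034, -1, 0, 0, 0, 0, 0, 0, -1]}}

```text
t: 17.65
tcp_pos: [0.4179, -0.3176, 0.0695]
tool_rot: [0.994, 0.105, 0.001, 0.003]
force: [-1.0, -6.1, 2.1]
finger_gap: 0.001
gripper_force: 2.6
```

{"method": "servo_tool", "body": {"commands": [-0.0002, -0.0024, 0, 0, 0, 0, -1, 0, 0, 0, 0, 0, 0, -1]}}

```text
t: 17.82
tcp_pos: [0.418, -0.3175, 0.0695]
tool_rot: [0.994, 0.106, 0.001, 0.004]
force: [-2.0, -7.6, 1.5]
finger_gap: -0.0
gripper_force: 3.5
```

Firmly at the stop (about 8 N). I retract clear and check.

{"method": "servo_tool", "body": {"commands": [0, 0.01, 0, 0, 0, 0, -1, 0, 0.02, 0, 0, 0, 0, -1, 0, 0.03, 0, 0, 0, 0, -1, 0, 0, -0.06, 0, 0, 0, -1, 0, 0, -0.07, 0, 0, 0, -1, 0, 0, -0.07, 0, 0, 0, -1, 0, 0, -0.06, 0, 0, 0, -1, 0, 0.05, 0, 0, 0, 0, -1, 0, 0.05, 0, 0, 0, 0, -1, 0, 0.05, 0, 0, 0, 0, -1, 0, 0.05, 0, 0, 0, 0, -1, 0, 0, 0, 0, 0, 0, -1]}}

```text
t: 18.82
tcp_pos: [0.4449, -0.4462, 0.1986]
tool_rot: [0.995, 0.104, 0.001, 0.002]
force: [0.9, -0.2, 0.8]
finger_gap: -0.0
gripper_force: 0.0
```

```bash
python3 - <<'E'
from h import *
print(cur()[:3,3])
s=manip.snapshot("top");w=manip.snapshot("scene")
a=s["img"][130:370,220:420,::-1];b=w["img"][130:350,180:440,::-1]
cv2.imwrite("pics/c8.png",np.hstack([cv2.resize(a,(400,480)),cv2.resize(b,(400,480))]))
print(proj(s,np.array([[*(CAM+.075*np.array([np.cos(np.radians(x)),np.sin(np.radians(x))])),.102] for x in(189,195,200)])).round(1))
E
```

```text
[ 0.44485135 -0.44622165  0.19861075]
[[353.6 333.9]
 [358.3 332.9]
 [362.1 331.6]]
```

View pics/c8.png

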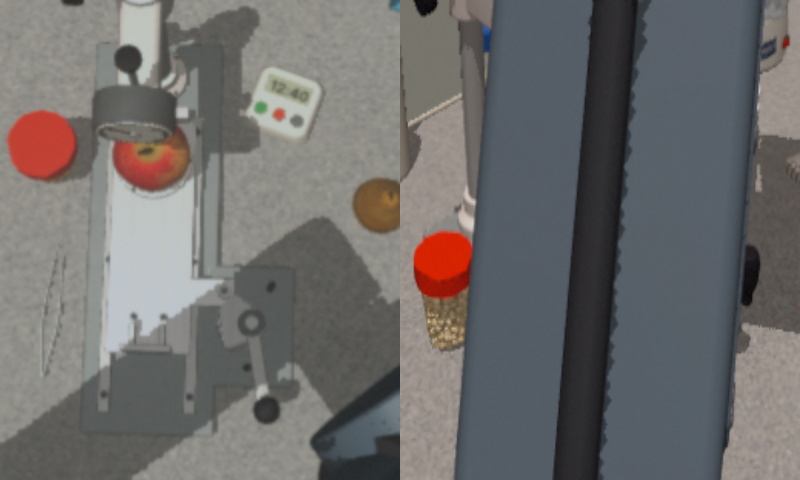

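The top view shows the knob at (353,335), which matches the predicted locked stop (353.6,333.9). The slide is home, the apple is in its nest under the plunger, and the bystanders are where they were.

```bash
python3 -c "
from station import manip; print(manip.sign_off())"
```

```text
the job is handed in; nothing more can be done
None
```

The job is handed in: the lever went to its low-point stop, the slide is fully home with the apple under the plunger, and the lever is back at its locked stop. One flaw: at the low-point stop I pressed the lever with about 20 N before backing off, which may count as pressing hard.

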